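# Snap the food box lid shut all round

## Task

Two food boxes stand on the worktop: one is already sealed, and on the other the four orange sections of the lid's rim still stand up. With the fingertips, press these four sections down, all the way round, until each one snaps shut and stays flush. Only press: do not lift, tip or shove the box away from where it stands, leave the sealed box and everything else alone, and back off clear when the lid is shut.

Things in the scene. Friction and masses are not known exactly. Their poses are not given: they have to be found in the camera images.
- open_box: the food box to be closed, loose: dark teal tub, cream lid panel and four orange rim sections that stand up, 150 x 120 x 74 mm when shut (84 mm with sections up), 0.8 kg. Origin: centre of its underside; z up, x along the 150 mm side, y along the 120 mm side. Lid panel and corners are fixed to the tub, their top 72 to 74 mm up
- sealed_box: an identical food box whose four orange rim sections are already shut flat all round (nothing on it moves), loose, 150 x 120 x 74 mm, 0.8 kg. Origin: centre of its underside; axes as on the open box. Bystander
- press_far (a point): a point on top of the far (box's +x side) orange rim section of the open lid, midway along it, 22 mm outward from its hinge line (8 mm in from its free outer edge); it moves with the section. The section is 57 mm long along the edge and 30 mm wide; this point lies at (67, 0, 74) mm in the box's frame when shut (about 7.5 mm higher and 1.3 mm further in when up). Pressing straight down here takes about 7 N at first, less as it goes down.
- rim_far (a joint): how far the far (box's +x side) rim section of the open lid is pressed down, rad: about 0 = sprung up (its free outer edge about 10 mm high), 0.35 = snapped shut, level with the other sections. It turns about its inner edge; below 0.22 it springs back up, past 0.22 it snaps down by itself and stays shut.
- press_near (a point): a point on top of the near (box's -x side) orange rim section of the open lid, midway along it, 22 mm outward from its hinge line (8 mm in from its free outer edge); it moves with the section. The section is 57 mm long along the edge and 30 mm wide; this point lies at (-67, 0, 74) mm in the box's frame when shut (about 7.5 mm higher and 1.3 mm further in when up). Pressing straight down here takes about 7 N at first, less as it goes down.
- rim_near (a joint): how far the near (box's -x side) rim section of the open lid is pressed down, rad: about 0 = sprung up (its free outer edge about 10 mm high), 0.35 = snapped shut, level with the other sections. It turns about its inner edge; below 0.22 it springs back up, past 0.22 it snaps down by itself and stays shut.
- press_left (a point): a point on top of the left (box's +y side) orange rim section of the open lid, midway along it, 22 mm outward from its hinge line (8 mm in from its free outer edge); it moves with the section. The section is 87 mm long along the edge and 30 mm wide; this point lies at (0, 52, 74) mm in the box's frame when shut (about 7.5 mm higher and 1.3 mm further in when up). Pressing straight down here takes about 7 N at first, less as it goes down.
- rim_left (a joint): how far the left (box's +y side) rim section of the open lid is pressed down, rad: about 0 = sprung up (its free outer edge about 10 mm high), 0.35 = snapped shut, level with the other sections. It turns about its inner edge; below 0.22 it springs back up, past 0.22 it snaps down by itself and stays shut.
- press_right (a point): a point on top of the right (box's -y side) orange rim section of the open lid, midway along it, 22 mm outward from its hinge line (8 mm in from its free outer edge); it moves with the section. The section is 87 mm long along the edge and 30 mm wide; this point lies at (0, -52, 74) mm in the box's frame when shut (about 7.5 mm higher and 1.3 mm further in when up). Pressing straight down here takes about 7 N at first, less as it goes down.
- rim_right (a joint): how far the right (box's -y side) rim section of the open lid is pressed down, rad: about 0 = sprung up (its free outer edge about 10 mm high), 0.35 = snapped shut, level with the other sections. It turns about its inner edge; below 0.22 it springs back up, past 0.22 it snaps down by itself and stays shut.
- steel_pot: deep stainless pot, 143 mm wide, 150 mm tall; loose bystander. Origin: centre of its underside
- white_squeeze: white squeeze bottle with a pointed nozzle, 64 mm wide, 234 mm tall; loose bystander. Origin: centre of its underside
- jigger: small steel hourglass measuring cup, 46 mm wide, 78 mm tall; loose bystander. Origin: centre of its underside
- tub_berries: clear square tub with berry-coloured contents, 69 mm wide, 75 mm tall; loose bystander. Origin: centre of its underside
- clear_cup_stack_2: stack of clear plastic cups, 94 mm wide, 220 mm tall; loose bystander. Origin: centre of its underside
- order_pad: dark blue pad lying flat, 150 x 104 x 14 mm; loose bystander. Origin: centre of its underside
- bar_spoon: long thin steel spoon lying flat, 276 mm long; loose bystander. Origin: centre of its underside
- layered_drink: clear cup with a two-layer green drink, 100 mm wide, 165 mm tall; loose bystander. Origin: centre of its underside

How it is judged:
By the outcome, as a careful person would: the job done as asked, in the order asked, and still so for the second after the job is handed in, with the robot touching nothing.
It also fails if it takes over 42 s, if anything falls off the work surface, if the arm or the gripper's body presses on something with over 40 N, if the wrist force passes 120 N, or if a joint passes its speed limit or range.

## Robot

A 6-joint arm with a two-finger parallel gripper is mounted at the origin on a cart in front of the work surface, level with it; the furniture and walls round the work are solid. World frame = base frame: x ahead of the robot, y to its left, z up, the work surface at z = 0. Lengths are in m, angles in rad, forces in N, time in s.
With the tool pointing down it reaches from about 0.35 to 0.975 m from the base axis. Payload 4.9 kg.
Tool frame: the origin (TCP) lies on the front face of the gripper's body, between the roots of the fingers; the fingertips stand ctrl.tip_extent ahead of it and the grasp point (between the pads) lies 54 mm ahead of it (ctrl.tip_extent is the distance from the TCP to the fingertips, in m); z points along the fingers, y is the line along which they close (so a half turn about z gives the same grasp; the last joint's range is limited). The gripper opens to 85 mm and grips with 20 to 120 N. Pads are 22 mm wide; open, the fingers measure 114 mm over their backs; the gripper's body (76 mm by 85 mm) begins 54 mm behind the grasp point. The pads swing forward as they close: fully open they stand 13 mm farther back than shut.
Start: joints at [1.096, 0.053, 1.613, -0, 1.476, -0.119], TCP at [0.218, 0.586, 0.304] pointing down, gripper open.
Joint ranges: [-3.01, 3.01], [-1.01, 2.22], [0.06, 2.58], [-1.02, 4.17], [0.09, 2.62], [-3.14, 3.14]. Speed limits (rad/s): [2.57, 2.57, 3.14, 3.14, 3.14, 3.14].

## Interface

Orientations are given as a rotation vector (axis times angle).
In Python, from station import ctrl gives the robot as it stands.
- The arm moves only by the tool apply_moves, never from a script. Its argument "rows" is one flat list of numbers, 6 for each row, row after row: the shift along the tool's x, y, z normalised to -1 to 1, where 1 is 0.6 m, then the turn, a rotation vector about the tool's x, y, z normalised to -1 to 1, where 1 is 90 degrees. A call has 1 to 20 rows; each row is the pose to reach, as a shift and turn from the pose commanded when the call began, along the tool's axes at that moment; what a row does not reach only later rows make up. A row lasts 1/10 s, in which the tool goes at most 50 mm and 8.59 degrees, less where a joint would pass 70% of its speed; a pose out of reach is approached as far as the arm can. A call with a number of a shift or a turn outside -1 to 1 is refused whole. A call with a gripper value outside its range is refused whole. "grip" is the opening, from 0 (shut) to 1 (fully open), set as the call begins (left out, the last holds). The fingers move at their own pace and stop on an object; "grip_force" is the grip in N (left out, the last holds). Time passes only in rows, so rows that repeat a pose let the fingers close. It gives the time, the measured TCP pose, the force, the opening and the grip force at its end, in the units of the state.
- ctrl.get_obs(): the state, without advancing time (a new reading comes with each control period).
- ctrl.get_image(name): name is "side" or "top" or "wrist"; returns (picture, depth): 480x640x3 uint8, blue, green, red; 480x640 float32, m along the optical axis (not along the pixel's ray), 0 where there is no reading.
- ctrl.camera_model(name): a dict with "mtx" (3x3 intrinsics, pixels), "k1" (the pictures are not rectified: a ray, as slopes to the right and down, at radius r is drawn at 1 + k1 r^2 times it, then the intrinsics apply), "R" (3x3) and "t" (3): a world point X has camera coordinates R X + t; the wrist camera has in their place "tool_from_camera" (4x4, takes a point from camera to tool coordinates, whose origin is the TCP and whose axes are the flange's). Camera axes: x right, y down, z forward; pixel columns grow to the right and rows downward; lengths in m; the calibration is good to about 2 mm. A picture is of the moment at which its call begins: read the wrist's pose just before it. camera_model takes no time and is no camera call.
- ctrl.finish_job(): hands the job in; it is judged then, once.
The state is a dict: "t": time; "q": joint angles; "dq": joint speeds; "effort": joint torques, N m; "tool_pos": TCP position; "tool_rot": TCP orientation; "contact_force": force on the tool from outside, world axes, zero at the start; "wrist_torque": the same for the moment, N m; "opening": finger opening in m; "grip_force": force on a finger pad.
Only numpy, scipy, OpenCV 4.12 (cv2) and the standard library are available. Lean on these libraries where they do the work, as an engineer would, in place of code of your own. Each camera call takes 0.05 s, during which the arm holds its last target. There are 200 camera calls.

## Working session

There is one attempt and no reset: what is moved stays moved. The work goes in short steps, Python scripts to look and compute and a tool call to move; the robot and the scene stay as the last step left them, time stands still between calls to the robot, and variables do not carry over. Pictures are saved under pics/ and viewed, at most 10 in all, crops included, and the job is handed in when it is done.

Besides the shell and the picture viewer there is one more tool, called as name(argument=value, ...) on one line, values as JSON. apply_moves: Moves the arm, as the interface text tells. Its arguments: {"type":"object","properties":{"rows":{"type":"array","items":{"type":"number"}},"grip":{"type":"number"},"grip_force":{"type":"number"}},"required":["rows"]}

```bash
mkdir -p pics
python3 - <<'E'
from station import ctrl
import cv2,numpy as np
o=ctrl.get_obs();print({k:np.round(v,3) for k,v in o.items()},ctrl.tip_extent)
for n in("side","top"):
    p,d=ctrl.get_image(n);cv2.imwrite(f"pics/{n}0.png",p);np.savez(f"{n}0.npz",p=p,d=d)
    m=ctrl.camera_model(n);print(n,m)
print(ctrl.camera_model("wrist"))
E
```

```text
{'t': np.float64(0.0), 'q': array([ 1.096,  0.053,  1.614,  0.   ,  1.476, -0.119]), 'dq': array([-0.   , -0.002,  0.   ,  0.   ,  0.001, -0.001]), 'effort': array([ 0.0000e+00, -3.9371e+01, -3.7017e+01, -0.0000e+00,  7.0000e-03,
       -0.0000e+00]), 'tool_pos': array([0.217, 0.585, 0.303]), 'tool_rot': array([-5.560e-01, -3.091e+00,  3.000e-03]), 'contact_force': array([-0.269, -0.664,  0.005]), 'wrist_torque': array([ 0.037,  0.01 , -0.011]), 'grip_force': np.float64(0.0), 'opening': np.float64(0.085)} 0.0726
side {'mtx': array([[437.37846436,   0.        , 320.33279111],
       [  0.        , 437.37846436, 232.4964203 ],
       [  0.        ,   0.        ,   1.        ]]), 'k1': 0.012147925155244302, 'R': array([[ 0.8959048 , -0.44403869, -0.01357336],
       [-0.27708327, -0.53464667, -0.79835944],
       [ 0.34724553,  0.719015  , -0.60202821]]), 't': array([-0.48528356,  0.29050795,  0.77398174])}
top {'mtx': array([[487.4913096 ,   0.        , 319.85851363],
       [  0.        , 487.4913096 , 238.08981359],
       [  0.        ,   0.        ,   1.        ]]), 'k1': -0.07715971168149086, 'R': array([[ 0.00367348, -0.99999123, -0.00201076],
       [-0.9756653 , -0.00314327, -0.21924266],
       [ 0.21923441,  0.00276721, -0.97566829]]), 't': array([0.10737052, 0.63302662, 1.258966  ])}
{'mtx': array([[369.58362142,   0.        , 323.36180606],
       [  0.        , 369.58362142, 238.10327954],
       [  0.        ,   0.        ,   1.        ]]), 'k1': -0.0788939757062406, 'tool_from_camera': array([[-2.18005845e-03, -9.46341384e-01, -3.23161311e-01,
         8.24761194e-02],
       [ 9.99997614e-01, -2.01889342e-03, -8.33920554e-04,
        -5.24384949e-04],
       [ 1.36745286e-04, -3.23162358e-01,  9.46343527e-01,
        -6.93519125e-02],
       [ 0.00000000e+00,  0.00000000e+00,  0.00000000e+00,
         1.00000000e+00]])}
```

View pics/top0.png

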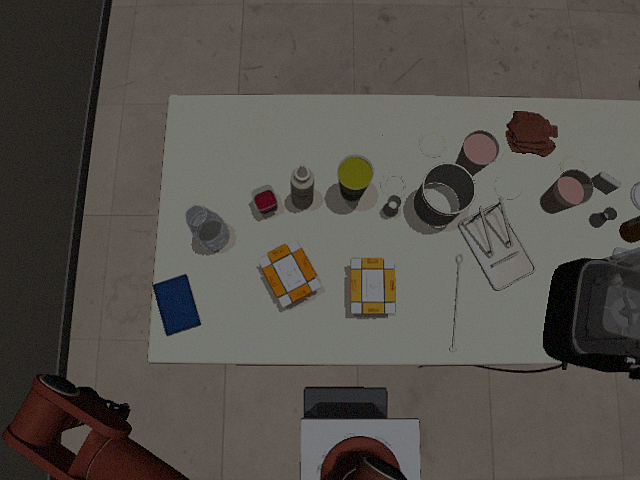

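View pics/side0.png

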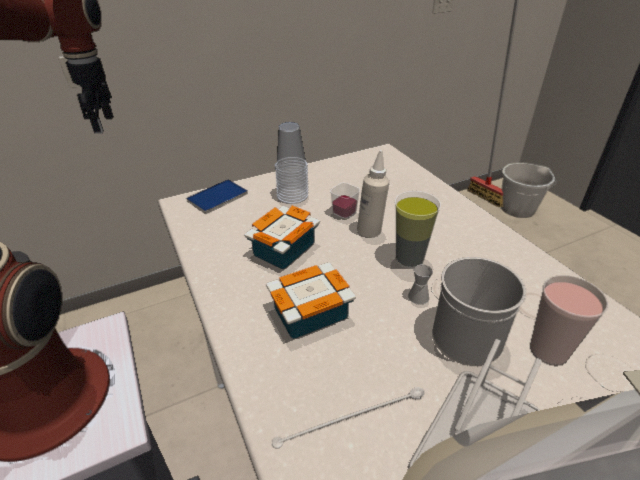

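The top view shows two candidate boxes, at about (290,275) and (373,287). I'll crop both and measure the orange heights to tell them apart.

```bash
cat > h.py <<'E'
import numpy as np,cv2
from station import ctrl
def cloud(n,p,d,T=None):
    m=ctrl.camera_model(n);K=m["mtx"]
    v,u=np.mgrid[0:480,0:640]
    xd=np.stack([(u-K[0,2])/K[0,0],(v-K[1,2])/K[1,1]],-1)
    s=xd.copy()
    for _ in range(8): s=xd/(1+m["k1"]*(s**2).sum(-1,keepdims=True))
    X=np.dstack([s,np.ones(d.shape)])*d[...,None]
    if n=="wrist":
        M=T@m["tool_from_camera"]; return X@M[:3,:3].T+M[:3,3]
    return (X-m["t"])@m["R"]
def orange(p):
    h=cv2.cvtColor(p,cv2.COLOR_BGR2HSV)
    return (h[...,0]>5)&(h[...,0]<26)&(h[...,1]>170)&(h[...,2]>90)
E
python3 - <<'E'
from h import *
ims=[]
for n,c in(("top",(190,340)),("side",(190,370))):
    z=np.load(n+"0.npz");p,d=z["p"],z["d"];X=cloud(n,p,d)
    w=(slice(225,330),slice(245,410)) if n=="top" else (slice(195,345),slice(235,365))
    ims.append(cv2.resize(p[w],(800,int(800*p[w].shape[0]/p[w].shape[1])) if n=="top" else (600,600),interpolation=cv2.INTER_CUBIC))
    m=orange(p);_,L,S,C=cv2.connectedComponentsWithStats(m.astype(np.uint8))
    for i in range(1,len(S)):
        if S[i,4]>40:
            Y=X[(L==i)&(d>0)]; Y=Y[(Y[:,2]>.05)&(Y[:,2]<.1)]
            if len(Y)>20: print(n,C[i].round(),S[i,4],Y.mean(0).round(4),np.percentile(Y[:,2],[5,50,95]).round(4), np.ptp(np.percentile(Y,[2,98],0),0).round(3))
cv2.imwrite("pics/c1.png",ims[0]);cv2.imwrite("pics/c2.png",ims[1])
E
```

```text
top [279. 253.] 214 [0.5901 0.2204 0.0796] [0.0735 0.0797 0.0861] [0.039 0.051 0.014]
top [304. 264.] 322 [0.5586 0.1518 0.0799] [0.0737 0.08   0.0862] [0.076 0.051 0.015]
top [372. 263.] 208 [ 0.5645 -0.0314  0.0737] [0.0694 0.0736 0.0778] [0.027 0.054 0.01 ]
top [274. 280.] 324 [0.5149 0.2319 0.079 ] [0.0724 0.0795 0.0859] [0.075 0.051 0.021]
top [356. 285.] 299 [0.5037 0.014  0.074 ] [0.07   0.0742 0.0777] [0.08  0.025 0.009]
top [390. 285.] 308 [ 0.5045 -0.0766  0.0742] [0.0701 0.0743 0.0782] [0.08  0.026 0.011]
top [299. 292.] 202 [0.4838 0.1631 0.0793] [0.0729 0.0797 0.0857] [0.04  0.05  0.015]
top [373. 308.] 206 [ 0.4443 -0.0314  0.0741] [0.0698 0.0741 0.0783] [0.024 0.053 0.01 ]
side [298. 213.] 189 [0.5867 0.2162 0.0765] [0.0709 0.0765 0.0815] [0.038 0.051 0.012]
side [267. 219.] 290 [0.511  0.2262 0.077 ] [0.0722 0.0772 0.0816] [0.075 0.049 0.011]
side [298. 232.] 266 [0.5558 0.1426 0.0777] [0.073 0.078 0.082] [0.077 0.054 0.01 ]
side [265. 238.] 183 [0.4773 0.1552 0.0777] [0.0732 0.0776 0.0826] [0.04  0.052 0.011]
side [300. 275.] 394 [0.5002 0.0096 0.0719] [0.0698 0.072  0.0738] [0.083 0.027 0.005]
side [336. 280.] 264 [ 0.561  -0.0367  0.0721] [0.0699 0.0721 0.074 ] [0.027 0.053 0.005]
side [282. 299.] 319 [ 0.4403 -0.0366  0.0719] [0.0696 0.0721 0.0738] [0.028 0.054 0.007]
side [320. 305.] 587 [ 0.5005 -0.0835  0.071 ] [0.0645 0.0718 0.0738] [0.082 0.027 0.011]
```

View pics/c2.png

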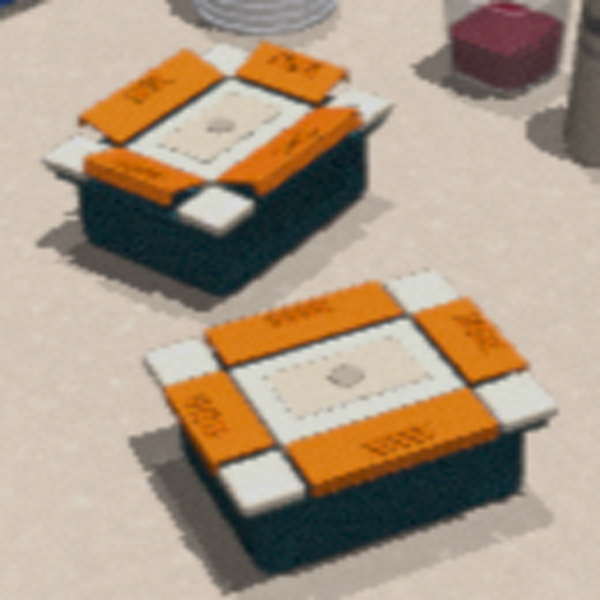

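The box at the upper left is the open one: its sections lie at about 80 mm, against 74 mm on the sealed box. Its centre is about (0.534, 0.1885) with yaw about 28.5°. I'll close the fingers, move above it and align the tool with the box axes.

apply_moves(rows=[-0.725,-0.435,0.005,0,0,0.457,-0.725,-0.435,0.005,0,0,0.457,-0.725,-0.435,0.005,0,0,0.457,-0.725,-0.435,0.005,0,0,0.457,-0.725,-0.435,0.005,0,0,0.457,-0.725,-0.435,0.005,0,0,0.457,-0.725,-0.435,0.005,0,0,0.457,-0.725,-0.435,0.005,0,0,0.457,-0.725,-0.435,0.005,0,0,0.457,-0.725,-0.435,0.005,0,0,0.457,-0.725,-0.435,0.005,0,0,0.457,-0.725,-0.435,0.005,0,0,0.457,-0.725,-0.435,0.005,0,0,0.457,-0.725,-0.435,0.005,0,0,0.457], grip=0, grip_force=20)

```text
t: 1.5
tool_pos: [0.5336, 0.191, 0.3007]
tool_rot: [-1.603, -2.701, 0.0]
contact_force: [0.0, 0.6, 0.1]
opening: -0.0001
grip_force: 0.0
```

```bash
cat > look.py <<'E'
from h import *
from scipy.spatial.transform import Rotation as Ro
import sys
o=ctrl.get_obs();T=np.eye(4);T[:3,:3]=Ro.from_rotvec(o["tool_rot"]).as_matrix();T[:3,3]=o["tool_pos"]
p,d=ctrl.get_image("wrist");cv2.imwrite(f"pics/{sys.argv[1]}.png",p)
print(o["t"],T.round(4),o["opening"],ctrl.tip_extent,o["contact_force"].round(2),o["q"].round(2))
X=cloud("wrist",p,d,T);m=orange(p);_,L,S,C=cv2.connectedComponentsWithStats(m.astype(np.uint8))
for i in range(1,len(S)):
    Y=X[(L==i)&(d>0)]
    if S[i,4]>300:
        Y=Y[(Y[:,2]>.05)&(Y[:,2]<.1)]
        if len(Y)>200: print(C[i].round(),S[i,4],Y.mean(0).round(4),np.percentile(Y[:,2],[5,50,95]).round(4))
E
python3 look.py w1
python3 - <<'E'
from h import *
z=np.load("top0.npz");X=cloud("top",z["p"],z["d"]).reshape(-1,3)
X=X[(X[:,2]>.1)&(X[:,2]<.26)]
for r in(.1,.12,.14,.16,.18,.2):
    for n,c in dict(far=(.592,.22),left=(.51,.233),right=(.558,.144),near=(.476,.157)).items():
        k=np.hypot(*(X[:,:2]-c).T)<r
        if k.sum()>3: print(n,r,k.sum(),X[k].mean(0).round(3))
E
```

```text
1.5 [[-4.788e-01  8.779e-01 -5.000e-04  5.336e-01]
 [ 8.779e-01  4.788e-01  3.000e-04  1.910e-01]
 [ 5.000e-04 -4.000e-04 -1.000e+00  3.007e-01]
 [ 0.000e+00  0.000e+00  0.000e+00  1.000e+00]] -0.00012377380396845974 0.0726 [0.01 0.58 0.07] [ 0.21 -0.08  1.75  0.    1.47 -0.29]
[208. 352.] 499 [0.5004 0.0191 0.0735] [0.072  0.0736 0.0749]
far 0.16 35 [0.733 0.187 0.114]
far 0.18 661 [0.692 0.285 0.147]
far 0.2 1273 [0.694 0.292 0.163]
left 0.2 160 [0.633 0.385 0.126]
right 0.2 245 [0.748 0.158 0.14 ]
```

View pics/w1.png

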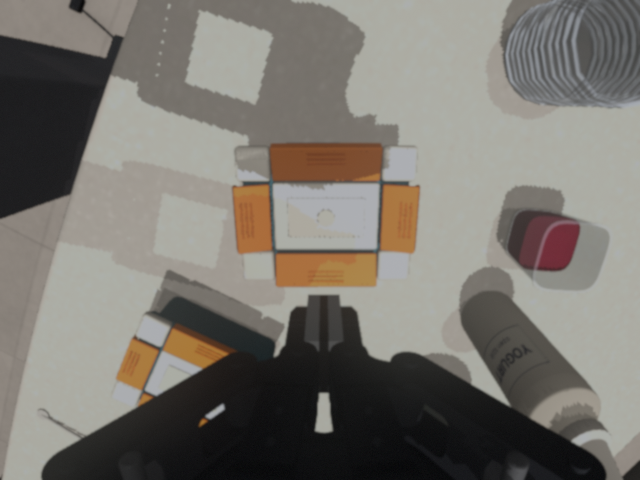

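The wrist view shows the open box aligned with the image, its lid centre near (326,217) and its sections at left (326,162), right (326,269), near (252,218) and far (400,218). I'll measure these points.

Run:
```python
from h import *
from scipy.spatial.transform import Rotation as Ro
o=ctrl.get_obs();T=np.eye(4);T[:3,:3]=Ro.from_rotvec(o["tool_rot"]).as_matrix();T[:3,3]=o["tool_pos"]
p,d=ctrl.get_image("wrist");X=cloud("wrist",p,d,T)
print(o["t"])
h=cv2.cvtColor(p,cv2.COLOR_BGR2HSV)
m=((h[...,0]>3)&(h[...,0]<26)&(h[...,1]>130)).astype(np.uint8)
m[:, :225]=0;m[:,430:]=0;m[295:]=0;m[:130]=0
m=cv2.erode(m,np.ones((3,3)))
_,L,S,C=cv2.connectedComponentsWithStats(m)
for i in range(1,len(S)):
    if S[i,4]>300:
        Y=X[(L==i)&(d>0)];Y=Y[(Y[:,2]>.05)&(Y[:,2]<.11)]
        t=(Y-T[:3,3])@T[:3,:3]
        print(C[i].round(),S[i,4],Y.mean(0).round(4),"tool",t.mean(0).round(4),np.percentile(t,1,0).round(4),np.percentile(t,99,0).round(4))
```

```text
1.55
[325. 162.] 3637 [0.5131 0.2322 0.0795] tool [0.0459 0.0017 0.2214] [ 0.0322 -0.0392  0.2168] [0.0587 0.0426 0.2267]
[252. 218.] 2060 [0.4823 0.1636 0.079 ] tool [ 0.0005 -0.0582  0.2218] [-0.0267 -0.0703  0.2168] [ 0.0261 -0.0458  0.2269]
[399. 217.] 2037 [0.5874 0.221  0.079 ] tool [0.0005 0.0615 0.2219] [-0.0265  0.0492  0.2168] [0.0258 0.0737 0.2269]
[325. 269.] 2905 [0.5564 0.1521 0.0786] tool [-0.0451  0.0013  0.2222] [-0.057  -0.0392  0.2171] [-0.0333  0.0425  0.2272]
```

apply_moves(rows=[0.085,0.003,0,0,0,0,0.085,0.003,0.08,0,0,0,0.085,0.003,0.16,0,0,0,0.085,0.003,0.2,0,0,0,0.085,0.003,0.213,0,0,0,0.085,0.003,0.22,0,0,0,0.085,0.003,0.225,0,0,0,0.085,0.003,0.23,0,0,0,0.085,0.003,0.235,0,0,0,0.085,0.003,0.24,0,0,0,0.085,0.003,0.24,0,0,0])

```text
t: 2.7
tool_pos: [0.5118, 0.2353, 0.1568]
tool_rot: [1.607, 2.7, -0.0]
contact_force: [0.3, 0.6, 0.5]
opening: 0.0
grip_force: 0.1
```

apply_moves(rows=[0,0,0.003,0,0,0,0,0,0.006,0,0,0,0,0,0.009,0,0,0,0,0,0.011,0,0,0,0,0,0.011,0,0,0])

```text
t: 3.2
tool_pos: [0.5116, 0.2352, 0.1497]
tool_rot: [-1.606, -2.7, 0.001]
contact_force: [-0.4, 0.3, -0.8]
opening: -0.0002
grip_force: 0.0
```

apply_moves(rows=[0,0,0.002,0,0,0,0,0,0.004,0,0,0,0,0,0.005,0,0,0,0,0,0.005,0,0,0])

```text
t: 3.6
tool_pos: [0.5117, 0.2352, 0.147]
tool_rot: [-1.607, -2.699, 0.001]
contact_force: [-0.7, 0.6, 0.5]
opening: -0.0001
grip_force: 0.0
```

Run:
```python
from h import *
p,d=ctrl.get_image("side");cv2.imwrite("pics/s2.png",cv2.resize(p[150:290,200:380],(770,600),interpolation=cv2.INTER_CUBIC))
```

```text
(no output)
```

View pics/s2.png

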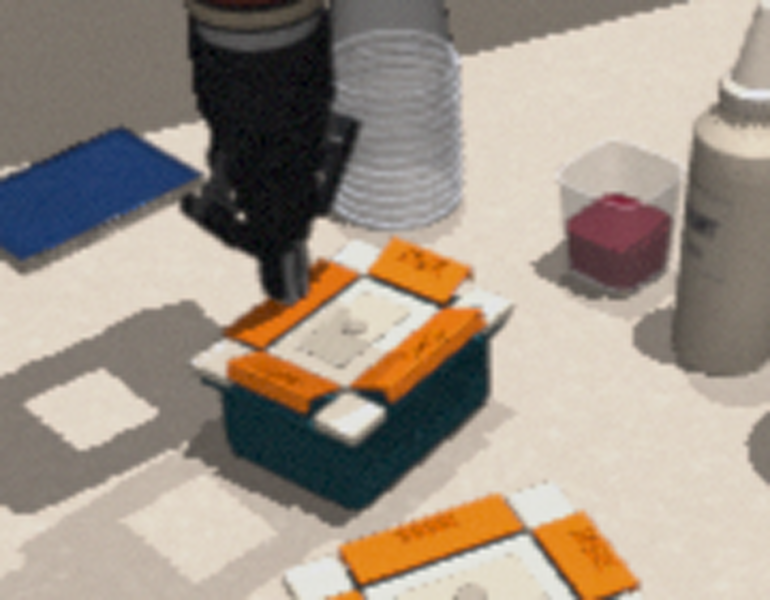

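The left section is now flush and the box hasn't moved. I'll do the right section next with the same stroke.

apply_moves(rows=[0,0,-0.06,0,0,0,-0.06,0,-0.06,0,0,0,-0.14,0,-0.06,0,0,0,-0.17,0,-0.05,0,0,0,-0.17,0,-0.025,0,0,0,-0.17,0,-0.018,0,0,0,-0.17,0,-0.015,0,0,0,-0.17,0,-0.012,0,0,0,-0.17,0,-0.009,0,0,0,-0.17,0,-0.006,0,0,0,-0.17,0,-0.003,0,0,0,-0.17,0,0,0,0,0,-0.17,0,0,0,0,0])

```text
t: 4.95
tool_pos: [0.5601, 0.146, 0.1469]
tool_rot: [-1.606, -2.699, -0.0]
contact_force: [-0.9, -0.5, 1.2]
opening: 0.0001
grip_force: 0.0
```

apply_moves(rows=[0,0,-0.06,0,0,0,0.04,-0.05,-0.06,0,0,0,0.085,-0.11,-0.06,0,0,0,0.085,-0.11,-0.05,0,0,0,0.085,-0.11,-0.025,0,0,0,0.085,-0.11,-0.018,0,0,0,0.085,-0.11,-0.015,0,0,0,0.085,-0.11,-0.012,0,0,0,0.085,-0.11,-0.009,0,0,0,0.085,-0.11,-0.006,0,0,0,0.085,-0.11,-0.003,0,0,0,0.085,-0.11,0,0,0,0,0.085,-0.11,0,0,0,0])

```text
t: 6.25
tool_pos: [0.4782, 0.1589, 0.1468]
tool_rot: [-1.607, -2.699, 0.0]
contact_force: [-0.2, 0.1, -0.1]
opening: -0.0001
grip_force: 0.0
```

apply_moves(rows=[0,0,-0.06,0,0,0,0,0.08,-0.06,0,0,0,0,0.16,-0.06,0,0,0,0,0.22,-0.06,0,0,0,0,0.22,-0.05,0,0,0,0,0.22,-0.025,0,0,0,0,0.22,-0.018,0,0,0,0,0.22,-0.015,0,0,0,0,0.22,-0.012,0,0,0,0,0.22,-0.009,0,0,0,0,0.22,-0.006,0,0,0,0,0.22,-0.003,0,0,0,0,0.22,0,0,0,0,0,0.22,0,0,0,0])

```text
t: 7.65
tool_pos: [0.5942, 0.2219, 0.1469]
tool_rot: [1.607, 2.699, 0.0]
contact_force: [-1.1, 0.0, 0.6]
opening: 0.0002
grip_force: 0.0
```

apply_moves(rows=[0,0,-0.06,0,0,0,0,0,-0.14,0,0,0,0,-0.06,-0.22,0,0,0,0,-0.11,-0.255,0,0,0,0,-0.11,-0.255,0,0,0,0,-0.11,-0.255,0,0,0])

```text
t: 8.25
tool_pos: [0.5363, 0.1904, 0.3015]
tool_rot: [1.606, 2.697, 0.003]
contact_force: [0.1, 0.0, -0.5]
opening: -0.0002
grip_force: 0.0
```

Run:
```python
from h import *
from scipy.spatial.transform import Rotation as Ro
o=ctrl.get_obs();T=np.eye(4);T[:3,:3]=Ro.from_rotvec(o["tool_rot"]).as_matrix();T[:3,3]=o["tool_pos"]
p,d=ctrl.get_image("wrist");X=cloud("wrist",p,d,T)
print(o["t"],o["tool_pos"].round(4))
h=cv2.cvtColor(p,cv2.COLOR_BGR2HSV)
m=((h[...,0]>3)&(h[...,0]<26)&(h[...,1]>130)).astype(np.uint8)
m[:, :225]=0;m[:,430:]=0;m[295:]=0;m[:130]=0
m=cv2.erode(m,np.ones((3,3)))
_,L,S,C=cv2.connectedComponentsWithStats(m)
for i in range(1,len(S)):
    if S[i,4]>300:
        Y=X[(L==i)&(d>0)];Y=Y[(Y[:,2]>.05)&(Y[:,2]<.11)]
        print(C[i].round(),S[i,4],Y.mean(0).round(4),np.percentile(Y[:,2],[2,50,98]).round(4))
p,d=ctrl.get_image("side");cv2.imwrite("pics/s3.png",cv2.resize(p[150:290,200:380],(770,600),interpolation=cv2.INTER_CUBIC))
```

```text
8.25 [0.5363 0.1904 0.3015]
[322. 159.] 3550 [0.5135 0.2312 0.0734] [0.0719 0.0734 0.075 ]
[251. 214.] 1935 [0.4827 0.1635 0.0735] [0.072  0.0735 0.0751]
[394. 213.] 1891 [0.5873 0.2206 0.0736] [0.0721 0.0735 0.0751]
[322. 264.] 2604 [0.5565 0.1521 0.0736] [0.0722 0.0736 0.0751]
```

View pics/s3.png

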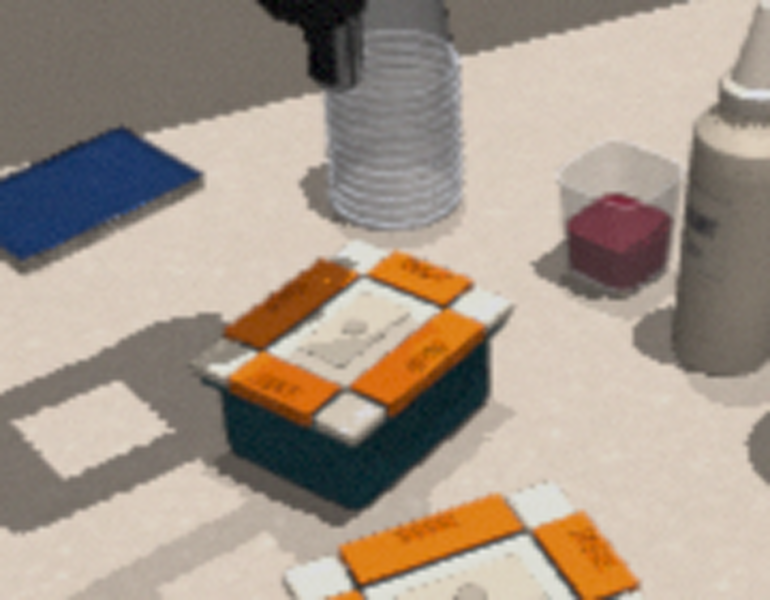

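All four sections are flush at 73.5 mm, the box hasn't moved, and the arm is clear.

```bash
python3 -c "
from station import ctrl
print(ctrl.finish_job())"
```

```text
the job is handed in; nothing more can be done
None
```

All four rim sections of the open box are pressed shut and measure level at about 73.5 mm; the box stayed where it stood, the arm is backed off clear, and the job was handed in at about 8 s of the 42 s allowed.

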